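# Open a laundry-room token counter for its battery change

### The job

Get the token counter on the folding table ready for new batteries: swing its service lid open by the yellow handle until it meets the rubber roller stop behind it, and leave it resting there. Then hold the orange release tab down while you slide the battery cover along its rails as far as it goes towards the handle side, and let go. Do not force the tab, and do not knock the other things about.

Things in the scene. Friction and masses are not known exactly. Their poses are not given: they have to be found in the camera images.
- counter: Token counter, white and grey box fixed to the table. Origin on the table under the deck's middle; x to its rear (hinge side), z up; yaw up to 0.35 rad. Housing x -78 to 72, y -90 to 90 mm; deck at z 55; 7 mm side and rear walls up to z 80, front wall up to z 63; rear shelf 40 mm high out to x 147. Under the lid: two rails and a battery well shut by a sliding cover.
- lid (a joint): Hinge angle of the teal service lid (rad): 0 shut and level, growing as its front edge swings up and to the rear; starts at 0 to 0.3. Plate 146 (from the hinge) x 184 x 7 mm, 0.25 kg. The hinge is stiff (0.3 N m): the lid stays where it is left. It meets the stop past upright, at 1.65 to 1.9 as the stop is set, felt as the handle's drag of 1 to 3 N turning into hard resistance.
- lid_hinge (a point): Point on the hinge line, mid-width, 80 mm above the table. It turns with the lid: x lies in the lid's underside, from front edge to hinge; z points out of the lid's outer face. That face is 7 mm from the underside.
- lid_handle (a point): Middle of the yellow handle bar: round, 10 mm thick, 100 mm long, parallel to the hinge and 183 mm from it, its axis 3.5 mm outside the plane of the lid's underside. It runs 36 mm ahead of the lid's front edge on an arm at each end, so a finger passes between bar and lid; in a light pinch the bar turns between the fingers.
- stop_roller (a point): Middle of the axis of the black rubber roller that stops the lid: 18 mm diameter, 104 mm long, parallel to the hinge, on a steel bracket on the rear shelf, 155 mm above the table, 24 to 42 mm behind the hinge line. The lid touches it when this point is at z = 16 mm in the frame of lid_hinge.
- cover (a joint): Slide of the grey battery cover (m): 0 shut, 0.045 fully open at its end stop, towards the counter's front (-x of the counter). Plate 80 x 92 x 5 mm lying on the deck, top at z 60 mm. Drag about 2 N. Latched at 0 by the release tab.
- tab: Orange release tab carried by the cover: pad 44 mm (along the slide) x 42 mm, a rib 6 mm thick, 8 mm high across its front end to push on. Origin: centre of the pad's top face, 68 mm above the table when up; axes as the counter's. Sinks up to 8 mm against a spring (2 to 9 N). Unlocks when 5 mm down; keep it down over the first 13 mm of sliding. Over 45 N breaks it.
- mug: Blue ceramic mug, 80 mm across, 95 mm high, to the left of the counter. Origin under its centre. Leave alone.
- dish: Red plastic bowl, 100 mm across, 35 mm high, to the right of the counter. Origin under its centre. Leave alone.
- detergent: Blue bottle, 84 mm across, 220 mm high. Leave alone.
- softener: Green bottle, 72 mm across, 180 mm high. Leave alone.
- brush: Hand brush lying on the table. Leave alone.
- screwdriver: Screwdriver lying on the table. Leave alone.

How it is judged:
By the outcome, as a careful person would: the job done as asked, in the order asked, and still so for the second after the job is handed in, with the robot touching nothing.
It also fails if it takes over 56 s, if anything falls off the work surface, if the arm or the gripper's body presses on something with over 40 N, if the wrist force passes 120 N, or if a joint passes its speed limit or range.

### The arm

A 6-joint arm with a two-finger parallel gripper is mounted at the origin on the work surface. World frame = base frame: x ahead of the robot, y to its left, z up, the work surface at z = 0. Lengths are in mm, angles in rad, forces in N, time in s.
With the tool pointing down it reaches from about 275 to 1000 mm from the base axis. Payload 8.4 kg.
Tool frame: the origin (TCP) lies midway between the tips of the shut fingers; the grasp point (between the pads) lies 19 mm behind it (r.grip_point_offset is the distance from the TCP to the grasp point, in mm); z points along the fingers, y is the line along which they close (so a half turn about z gives the same grasp; the last joint's range is limited). The gripper opens to 85 mm and grips with 20 to 120 N. Pads are 22 mm wide; open, the fingers measure 114 mm over their backs; the gripper's body (76 mm by 85 mm) begins 54 mm behind the grasp point. The pads swing forward as they close: fully open they stand 13 mm farther back than shut.
Start: joints at [-1.236, 0.353, 1.633, -0, 1.155, -0.002], TCP at [206.541, -589.889, 231.281] pointing down, gripper open.
Joint ranges: [-2.63, 2.63], [-0.92, 2.1], [0.06, 2.66], [-1.3, 4.44], [0, 2.69], [-3.02, 3.02]. Speed limits (rad/s): [2.22, 2.22, 2.79, 3.14, 3.14, 3.14].

### API

Orientations are given as [roll, pitch, yaw] about the fixed x, y, z axes, in that order (R = Rz(yaw) Ry(pitch) Rx(roll)).
In Python, from rig import r gives the robot as it stands. The module is installed in compiled form; this text tells all that it offers.
- The arm moves only by the shell command python3 -m creep 'ROWS' [FORCE]. ROWS is text: rows parted by semicolons, each of 7 numbers parted by spaces: the turn, a rotation vector about the tool's x, y, z in degrees, then the shift along the tool's x, y, z in m, then the closure in counts, from 0 (fully open) to 255 (shut). A call has 1 to 8 rows; each row is the pose to reach, as a shift and turn from the pose commanded when the call began, along the tool's axes at that moment; what a row does not reach only later rows make up. A row lasts 1/8 s, in which the tool goes at most 62.5 mm and 10.7 degrees, less where a joint would pass 70% of its speed; a pose out of reach is approached as far as the arm can. A call with a gripper value outside its range is refused whole. The fingers move at their own pace and stop on an object; FORCE is the grip in N (left out, the last holds). Time passes only in rows, so rows that repeat a pose let the fingers close. It gives the time, the measured TCP pose, the force, the opening and the grip force at its end, in the units of the state.
- r.sense(): the state, without advancing time (a new reading comes with each control period).
- r.grab_frame(name): name is "side" or "top" or "wrist"; returns a dict with "img" (420x560x3 uint8, red, green, blue), "range_z" (420x560 float32, mm along the optical axis (not along the pixel's ray), 0 where there is no reading), "K" (3x3 intrinsics, pixels), "D" ([k1, k2, p1, p2, k3] as OpenCV has them; the pictures are not rectified), "world_from_camera" (4x4, takes a point from camera to world coordinates). Camera axes: x right, y up, looking along -z (the intrinsics and any distortion apply to the point x, -y, -z); pixel columns grow to the right and rows downward; lengths in mm; the calibration is good to about 2 mm. A picture is of the moment at which its call begins.
- r.sign_off(): hands the job in; it is judged then, once.
The state is a dict: "clock": time; "qpos": joint angles; "qvel": joint speeds; "joint_efforts": joint torques, N m; "eef_pos": TCP position; "tcp_rot": TCP orientation; "contact_force": force on the tool from outside, world axes, zero at the start; "wrist_torque": the same for the moment, N m; "opening": opening from 0.0 (shut) to 1.0 (fully open); "grasp_force": force on a finger pad.
Only numpy, scipy, OpenCV 4.12 (cv2) and the standard library are available. Lean on these libraries where they do the work, as an engineer would, in place of code of your own. Each camera call takes 0.05 s, during which the arm holds its last target. There are 200 camera calls.

## Working session

There is one attempt and no reset: what is moved stays moved. The work goes in short steps, Python scripts to look and compute and a shell command to move; the robot and the scene stay as the last step left them, time stands still between calls to the robot, and variables do not carry over. Pictures are saved under pics/ and viewed, at most 10 in all, crops included, and the job is handed in when it is done.

```bash
mkdir -p pics; python3 - <<'E'
from rig import r
import cv2,numpy as np,pickle
F={n:r.grab_frame(n) for n in("side","top")}
pickle.dump(F,open('f0.pkl','wb'))
im=np.vstack([cv2.resize(F[n]["img"],(560,420)) for n in F])
for n in F:
    cv2.imwrite(f'pics/{n}0.png',F[n]["img"][...,::-1]); print(n,F[n]["K"].round(1).tolist(),F[n]["D"],F[n]["world_from_camera"].round(3).tolist())
s=r.sense();print({k:np.round(v,3) for k,v in s.items()})
E
```

```text
side [[454.1, 0.0, 275.6], [0.0, 454.1, 207.5], [0.0, 0.0, 1.0]] [0.01262217 0.         0.         0.         0.        ] [[-0.986, 0.068, -0.151, 288.27], [-0.165, -0.51, 0.844, 1177.904], [-0.02, 0.858, 0.514, 855.012], [0.0, 0.0, 0.0, 1.0]]
top [[411.8, 0.0, 274.6], [0.0, 411.8, 204.1], [0.0, 0.0, 1.0]] [-0.09243628  0.          0.          0.          0.        ] [[0.026, 0.998, -0.058, 448.877], [-0.999, 0.025, -0.02, -16.283], [-0.019, 0.059, 0.998, 1498.298], [0.0, 0.0, 0.0, 1.0]]
{'clock': np.float64(0.1), 'qpos': array([-1.236,  0.354,  1.634,  0.   ,  1.155, -0.002]), 'qvel': array([-0.   , -0.004, -0.001, -0.001,  0.002, -0.001]), 'joint_efforts': array([ 0.0000e+00, -6.0635e+01, -3.4282e+01,  0.0000e+00,  4.0000e-03,
       -0.0000e+00]), 'eef_pos': array([ 206.427, -589.493,  230.658]), 'tcp_rot': array([-3.14 , -0.   ,  0.337]), 'contact_force': array([-0.383, -0.909,  0.099]), 'wrist_torque': array([0.024, 0.013, 0.062]), 'grasp_force': np.float64(0.0), 'opening': np.float64(1.003)}
```

View pics/side0.png

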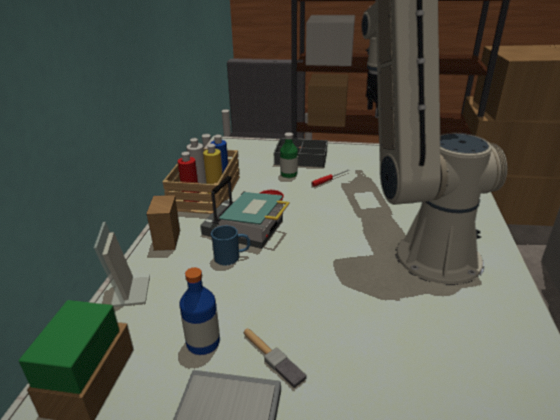

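View pics/top0.png

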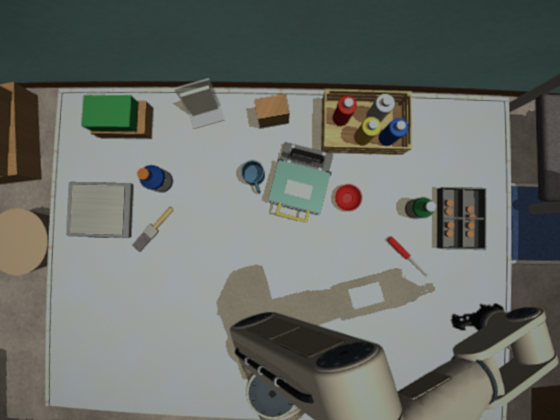

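The top view shows the counter with teal lid near (300,185), the yellow handle near (292,213) towards the robot, and the black roller near (303,155). The mug is at (253,173) and the dish at (348,197). The side view agrees, with the lid slightly open.

```bash
cat > h.py <<'E'
import cv2,numpy as np
def cloud(f):
    K,D,T=f["K"],f["D"],f["world_from_camera"]; h,w=f["range_z"].shape
    u,v=np.meshgrid(np.arange(w),np.arange(h))
    p=cv2.undistortPoints(np.stack([u,v],-1).reshape(-1,1,2).astype(np.float64),K,D).reshape(h,w,2)
    z=f["range_z"].astype(float)
    P=np.stack([p[...,0]*z,-p[...,1]*z,-z],-1)
    return P@T[:3,:3].T+T[:3,3]
def hsv(f): return cv2.cvtColor(f["img"],cv2.COLOR_RGB2HSV)
def mask(f,lo,hi): return cv2.inRange(hsv(f),np.array(lo),np.array(hi))>0
E
python3 - <<'E'
import pickle,numpy as np,cv2
from h import *
F=pickle.load(open('f0.pkl','rb'))
for n in F:
    f=F[n];P=cloud(f);ok=f["range_z"]>0
    reg=ok&(P[...,0]>400)&(P[...,0]<900)&(P[...,1]>-250)&(P[...,1]<150)&(P[...,2]>15)
    H=hsv(f)
    Y=mask(f,(22,120,120),(34,255,255))&reg&(P[...,0]<640); T=mask(f,(72,50,70),(94,255,255))&reg
    B=(H[...,2]<60)&reg&(P[...,2]>120)&(P[...,2]<185)
    for nm,m in(("yel",Y),("teal",T),("black",B)):
        Q=P[m]; 
        if len(Q)<5: print(n,nm,len(Q));continue
        c=np.median(Q,0); _,_,V=np.linalg.svd(Q-Q.mean(0),full_matrices=False)
        print(n,nm,len(Q),Q.mean(0).round(1),np.percentile(Q,[2,98],axis=0).round(0).tolist(),V[0].round(3),V[2].round(3))
    if n=='top':
        rect=cv2.minAreaRect(P[T][:,:2].astype(np.float32)); print(rect, cv2.boxPoints(rect).round(0).tolist())
E
```

```text
side yel 83 [497.  -40.5 103.9] [[476.0, -98.0, 88.0], [531.0, 10.0, 110.0]] [-0.217 -0.976 -0.018] [-0.284  0.081 -0.955]
side teal 958 [595.8 -57.6  95. ] [[518.0, -156.0, 87.0], [672.0, 28.0, 103.0]] [-0.199 -0.98  -0.003] [-0.093  0.022 -0.995]
side black 226 [726.  -72.2 148.6] [[678.0, -217.0, 121.0], [837.0, 69.0, 167.0]] [-0.526 -0.843  0.116] [-0.141 -0.048 -0.989]
top yel 93 [497.8 -42.8 102.8] [[479.0, -102.0, 96.0], [532.0, 3.0, 110.0]] [-0.238 -0.971 -0.005] [ 0.138 -0.038  0.99 ]
top teal 1747 [596.3 -69.7  92.7] [[518.0, -162.0, 83.0], [671.0, 22.0, 103.0]] [0.22  0.975 0.   ] [ 0.09  -0.02   0.996]
top black 257 [ 738.6 -108.4  152.9] [[678.0, -226.0, 122.0], [852.0, 51.0, 167.0]] [-0.666  0.742  0.081] [-0.183 -0.058 -0.981]
((594.6678466796875, -69.53539276123047), (182.6333465576172, 146.13551330566406), 77.19483184814453) [[503.0, -142.0], [646.0, -175.0], [686.0, 3.0], [544.0, 36.0]]
```

```bash
python3 -m creep '0 0 -8 0.045 -0.042 0 120; 0 0 -17 0.09 -0.084 0 120; 0 0 -27 0.135 -0.126 0 120; 0 0 -37 0.18 -0.168 0 120; 0 0 -47 0.225 -0.21 0 120; 0 0 -58 0.27 -0.252 0 120; 0 0 -58 0.315 -0.294 0 120; 0 0 -58 0.35 -0.33 0 120'
cat >> h.py <<'E'
def plan(target,yaw=None):
    from rig import r
    from scipy.spatial.transform import Rotation as Rn
    s=r.sense();R=Rn.from_euler('xyz',s["tcp_rot"]).as_matrix()
    d=R.T@(np.array(target)-s["eef_pos"])/1000
    print("t",s["clock"],"pos",s["eef_pos"].round(1),"rot",np.round(s["tcp_rot"],3),"F",np.round(s["contact_force"],1),"open",s["opening"].round(3),"shift",d.round(4))
    if yaw is not None:
        G=Rn.from_euler('xyz',[np.pi,0,yaw]).as_matrix()
        print("turn",np.degrees(Rn.from_matrix(R.T@G).as_rotvec()).round(1))
E
python3 -c "
from h import *
plan([489,-45.5,200],1.348)"
```

```text
clock: 1.1
eef_pos: [428.5, -160.7, 231.3]
tcp_rot: [3.141, -0.0, 1.35]
contact_force: [0.1, -1.0, -0.0]
opening: 0.529
grasp_force: 0.0Traceback (most recent call last):
  File "<string>", line 3, in <module>
    plan([489,-45.5,200],1.348)
    ~~~~^^^^^^^^^^^^^^^^^^^^^^^
  File "h.py", line 16, in plan
    print("t",s["clock"],"pos",s["eef_pos"].round(1),"rot",np.round(s["tcp_rot"],3),"F",np.round(s["contact_force"],1),"open",s["opening"].round(3),"shift",d.round(4))
                                                                                                                              ^^^^^^^^^^^^^^^^^^
AttributeError: 'float' object has no attribute 'round'
```

```bash
sed -i 's/s\["opening"\].round(3)/round(float(s["opening"]),3)/' h.py
python3 -m creep '0 0 0 0.045 0.012 0 120; 0 0 0 0.09 0.024 0.01 120; 0 0 0 0.126 0.034 0.02 120; 0 0 0 0.126 0.034 0.03 120; 0 0 0 0.126 0.034 0.03 120'
python3 - <<'E'
from h import *
from rig import r
import pickle
f=r.grab_frame("wrist");pickle.dump(f,open('w1.pkl','wb'));cv2.imwrite('pics/w1.png',f["img"][...,::-1])
plan([489,-45.5,200],1.348)
P=cloud(f);print(f["world_from_camera"].round(2).tolist())
m=mask(f,(22,120,100),(34,255,255))&(f["range_z"]>0)
Q=P[m];print(len(Q),Q.mean(0),np.percentile(Q,[2,98],axis=0).round(0))
# bar points: restrict to nearest the robot in counter frame
x=np.array([.9756,-.2195]);y=np.array([.2195,.9756]);h=np.array([666.5,-85.5])
u=(Q[:,:2]-h)@x;v=(Q[:,:2]-h)@y
b=u<-174
print(np.histogram(u,bins=12),np.histogram(v,bins=6),"bar",Q[b].mean(0),u[b].mean(),v.min(),v.max(),np.percentile(Q[b][:,2],95),np.polyfit(v[b],u[b],1))
t=mask(f,(72,50,50),(94,255,255))&(f["range_z"]>0);Q=P[t];u=(Q[:,:2]-h)@x
print("lid z=a+b*u",np.polyfit(u,Q[:,2],1),np.percentile(u,[1,99]))
E
```

```text
clock: 1.72
eef_pos: [487.6, -47.5, 200.3]
tcp_rot: [-3.139, 0.001, 1.35]
contact_force: [0.7, -0.1, -0.5]
opening: 0.528
grasp_force: 0.0
t 1.775 pos [487.9 -47.9 200.9] rot [-3.14   0.     1.349] F [-0.5 -0.3 -0.6] open 0.529 shift [0.0026 0.0006 0.0009]
turn [-0.1  0.   0. ]
[[0.98, 0.21, 0.07, 506.26], [-0.22, 0.92, 0.32, 33.45], [-0.0, -0.33, 0.95, 343.48], [0.0, 0.0, 0.0, 1.0]]
1617 [489.07684112 -66.87099866 104.78531538] [[ 476. -103.  102.]
 [ 512.  -20.  107.]]
(array([449, 607, 176,  41,  42,  46,  44,  43,  37,  42,  49,  41]), array([-187.0235341 , -183.40919869, -179.79486329, -176.18052788,
       -172.56619247, -168.95185706, -165.33752166, -161.72318625,
       -158.10885084, -154.49451544, -150.88018003, -147.26584462,
       -143.65150922])) (array([  2,   7, 707, 397, 434,  70]), array([-111.71598051,  -84.57648214,  -57.43698377,  -30.2974854 ,
         -3.15798703,   23.98151134,   51.12100971])) bar [485.79082035 -57.55462127 105.5614936 ] -182.43388629732254 -111.7159805070903 51.121009713445176 106.82162055486214 [-1.33521554e-02 -1.82599482e+02]
lid z=a+b*u [-0.11019684 86.5939655 ] [-145.82697593   -2.96780261]
```

View pics/w1.png

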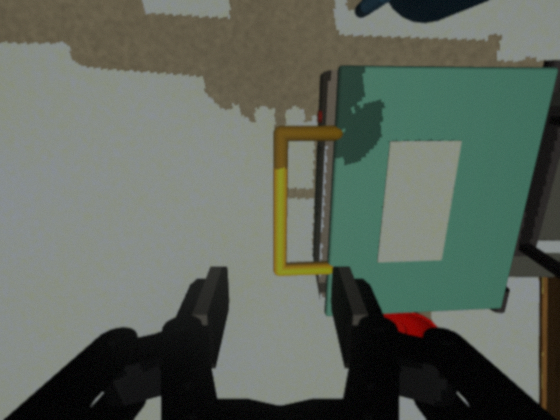

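The wrist view shows the bar at column 280, rows 130–270, and the lid edge at column 335. The bar centre is within 3 mm of the tool axis, so I'll descend with a narrowed opening and pinch lightly.

```bash
python3 -m creep '0 0 0 0.002 0 0 180; 0 0 0 0.002 0 0 180; 0 0 0 0.002 0 0.03 180; 0 0 0 0.002 0 0.06 180; 0 0 0 0.002 0 0.09 180; 0 0 0 0.002 0 0.115 180; 0 0 0 0.002 0 0.115 180' 20
python3 -m creep '0 0 0 0 0 0 225; 0 0 0 0 0 0 240; 0 0 0 0 0 0 240; 0 0 0 0 0 0 240' 20
python3 - <<'E'
from h import *
h=np.array([666.5,-85.5]);x=np.array([.9756,-.2195])
from rig import r
s=r.sense();print(s["eef_pos"],s["contact_force"],s["opening"],s["grasp_force"])
rad=np.hypot(183,3.5);a0=np.arctan2(3.5,183)
# tool y ~ +x(counter), tool z down
p=lambda t:np.array([-rad*np.cos(t+a0),rad*np.sin(t+a0)])
for t0 in(.095,.11):
  for t in np.arange(.1,1.95,.1): print(round(t,2),((p(t)-p(t0))*[1,-1]).round(1).tolist())
E
```

```text
clock: 2.65
eef_pos: [487.9, -45.6, 85.2]
tcp_rot: [-3.138, 0.0, 1.349]
contact_force: [-0.4, -0.6, 0.5]
opening: 0.291
grasp_force: 0.0
clock: 3.15
eef_pos: [488.1, -45.3, 86.9]
tcp_rot: [-3.14, 0.0, 1.349]
contact_force: [-6.0, 0.7, -0.4]
opening: 0.104
grasp_force: 19.9
[488.06799305 -45.30571559  86.89669717] [-6.03316469  0.72000402 -0.43450784] 0.10382469247644104 19.883199334144592
0.1 [0.1, -0.9]
0.2 [3.2, -18.9]
0.3 [8.1, -36.6]
0.4 [14.7, -53.6]
0.5 [22.9, -70.0]
0.6 [32.8, -85.4]
0.7 [44.1, -99.7]
0.8 [56.9, -112.9]
0.9 [70.8, -124.7]
1.0 [85.9, -135.0]
1.1 [102.0, -143.8]
1.2 [118.8, -151.0]
1.3 [136.3, -156.4]
1.4 [154.2, -160.1]
1.5 [172.4, -161.9]
1.6 [190.7, -162.0]
1.7 [208.9, -160.2]
1.8 [226.8, -156.6]
1.9 [244.3, -151.2]
0.1 [-0.2, 1.8]
0.2 [2.9, -16.2]
0.3 [7.7, -33.9]
0.4 [14.3, -50.9]
0.5 [22.6, -67.2]
0.6 [32.4, -82.6]
0.7 [43.8, -97.0]
0.8 [56.5, -110.1]
0.9 [70.5, -122.0]
1.0 [85.6, -132.3]
1.1 [101.6, -141.1]
1.2 [118.5, -148.3]
1.3 [135.9, -153.7]
1.4 [153.9, -157.4]
1.5 [172.1, -159.2]
1.6 [190.4, -159.3]
1.7 [208.6, -157.5]
1.8 [226.5, -153.9]
1.9 [244.0, -148.5]
```

```bash
python3 -m creep '0 0 0 0 0.001 -0.007 240; 0 0 0 0 0.003 -0.016 240; 0 0 0 0 0.005 -0.025 240; 0 0 0 0 0.008 -0.034 240; 0 0 0 0 0.0115 -0.0425 240; 0 0 0 0 0.0145 -0.051 240; 0 0 0 0 0.0185 -0.059 240; 0 0 0 0 0.0225 -0.067 240'
```

```text
clock: 4.15
eef_pos: [507.7, -49.9, 153.7]
tcp_rot: [-3.135, 0.001, 1.349]
contact_force: [-12.9, 2.3, 3.6]
opening: 0.105
grasp_force: 19.9
```

```bash
python3 -m creep '0 0 0 0 0.008 -0.0155 240; 0 0 0 0 0.0195 -0.0298 240; 0 0 0 0 0.032 -0.043 240; 0 0 0 0 0.046 -0.0548 240; 0 0 0 0 0.061 -0.065 240; 0 0 0 0 0.077 -0.074 240; 0 0 0 0 0.094 -0.081 240; 0 0 0 0 0.1115 -0.0865 240'
```

```text
clock: 5.15
eef_pos: [620.9, -76.0, 244.1]
tcp_rot: [3.138, 0.001, 1.349]
contact_force: [-6.0, -3.1, 9.7]
opening: 0.103
grasp_force: 21.2
```

```bash
python3 -m creep '0 0 0 0 0.009 -0.004 240; 0 0 0 0 0.018 -0.007 240; 0 0 0 0 0.027 -0.008 240; 0 0 0 0 0.036 -0.009 240; 0 0 0 0 0.045 -0.0095 240; 0 0 0 0 0.053 -0.0095 240'
python3 - <<'E'
from rig import r
from h import *
import pickle
plan([0,0,0]); f=r.grab_frame("side");pickle.dump(f,open('s2.pkl','wb'));cv2.imwrite('pics/s2.png',cv2.resize(f["img"][100:300,150:350],(600,600),interpolation=cv2.INTER_CUBIC)[...,::-1])
E
```

```text
clock: 5.9
eef_pos: [672.0, -87.6, 250.6]
tcp_rot: [3.14, 0.001, 1.349]
contact_force: [-3.4, -4.2, 5.0]
opening: 0.102
grasp_force: 20.4
t 5.9 pos [672.  -87.6 250.6] rot [3.140e+00 1.000e-03 1.349e+00] F [-3.4 -4.2  5. ] open 0.102 shift [-0.062  -0.6751  0.2498]
```

View pics/s2.png

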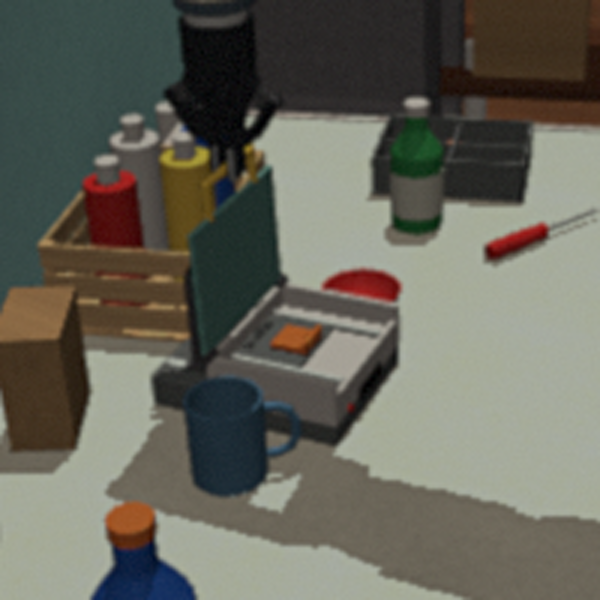

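The side view shows the lid upright at about (235,270) with the fingers on the bar. The orange tab is visible on the deck at (297,338). I'll creep on towards the stop.

```bash
python3 -m creep '0 0 0 0 0.005 0 240; 0 0 0 0 0.010 0.0005 240; 0 0 0 0 0.014 0.001 240; 0 0 0 0 0.018 0.0015 240'
python3 -m creep '0 0 0 0 0.004 0.0005 240; 0 0 0 0 0.008 0.001 240; 0 0 0 0 0.012 0.002 240'
```

```text
clock: 6.45
eef_pos: [689.4, -91.5, 249.1]
tcp_rot: [3.14, 0.001, 1.349]
contact_force: [-3.3, -2.3, -0.8]
opening: 0.107
grasp_force: 20.1
clock: 6.82
eef_pos: [701.2, -94.1, 247.0]
tcp_rot: [3.14, 0.001, 1.349]
contact_force: [-3.9, -4.5, 2.3]
opening: 0.105
grasp_force: 20.3
```

```bash
python3 - <<'E'
import numpy as np,pickle
from h import *
f=pickle.load(open('s2.pkl','rb'));P=cloud(f)
h=np.array([666.5,-85.5]);x=np.array([.9756,-.2195]);y=np.array([.2195,.9756])
u=(P[...,:2]-h)@x;v=(P[...,:2]-h)@y;z=P[...,2];ok=f["range_z"]>0
T=mask(f,(72,50,30),(94,255,255))&ok&(abs(u)<60)&(z>90)&(z<240)
print("lid u=a*z+b",np.polyfit(z[T],u[T],1))
F=pickle.load(open('f0.pkl','rb'))
for n in F:
    f=F[n];P=cloud(f);u=(P[...,:2]-h)@x;v=(P[...,:2]-h)@y;z=P[...,2];ok=f["range_z"]>0
    B=(hsv(f)[...,2]<90)&ok&(u>5)&(u<70)&(abs(v)<60)&(z>145)&(z<175)
    print(n,B.sum(),np.percentile(u[B],[2,25,50,75,98]).round(),np.percentile(z[B],[2,50,98]).round())
E
```

```text
lid u=a*z+b [ 0.01509907 -1.78758121]
side 136 [19. 22. 25. 29. 36.] [148. 161. 167.]
top 180 [21. 24. 28. 33. 38.] [152. 161. 167.]
```

```bash
python3 -m creep '0 0 0 0 0.003 0.0005 240; 0 0 0 0 0.005 0.001 240'; python3 -m creep '0 0 0 0 0.003 0.0005 240; 0 0 0 0 0.005 0.001 240'
```

```text
clock: 7.08
eef_pos: [704.4, -94.8, 246.3]
tcp_rot: [-3.139, 0.001, 1.349]
contact_force: [-15.9, -2.1, 13.1]
opening: 0.109
grasp_force: 21.4
clock: 7.32
eef_pos: [705.0, -95.0, 246.2]
tcp_rot: [-3.13, 0.001, 1.349]
contact_force: [-37.3, 2.4, 27.8]
opening: 0.106
grasp_force: 24.0
```

Hard contact with the stop. I'll ease the load, then open the fingers.

```bash
python3 -m creep '0 0 0 0 -0.005 -0.002 240; 0 0 0 0 -0.005 -0.002 240'; python3 -m creep '0 0 0 0 0 0 215; 0 0 0 0 0 0 190; 0 0 0 0 0 0 185; 0 0 0 0 0 0 185'; python3 -c "
from h import *
plan([0,0,0])"
```

```text
clock: 7.58
eef_pos: [704.1, -94.7, 246.6]
tcp_rot: [-3.139, 0.001, 1.349]
contact_force: [-8.8, -2.8, 3.0]
opening: 0.103
grasp_force: 20.6
clock: 8.07
eef_pos: [706.0, -94.1, 245.9]
tcp_rot: [3.141, -0.0, 1.349]
contact_force: [-0.2, 0.1, 1.3]
opening: 0.277
grasp_force: 0.0
t 8.075 pos [706.  -94.1 245.9] rot [ 3.141 -0.     1.349] F [-0.2  0.1  1.3] open 0.277 shift [-0.0634 -0.7095  0.2455]
```

```bash
python3 -m creep '0 0 0 0 0 -0.02 185; 0 0 0 0 0 -0.045 185; 0 0 0 0 0 -0.07 185; 0 0 0 0 -0.04 -0.07 185; 0 0 0 0 -0.09 -0.07 220; 0 0 0 0 -0.14 -0.07 255; 0 0 0 0 -0.19 -0.07 255; 0 0 0 0 -0.2 -0.07 255'
python3 -m creep '0 0 0 0 0 0.04 255; 0 0 0 0 0 0.08 255; 0 0 0 0 0 0.09 255; 0 0 0 0 0 0.09 255'
python3 - <<'E'
import numpy as np,pickle
from h import *
from rig import r
h=np.array([666.5,-85.5]);x=np.array([.9756,-.2195]);y=np.array([.2195,.9756]);c=h-72*x
for n in("wrist","top","side"):
    f=r.grab_frame(n);P=cloud(f)
    d=P[...,:2]-c;u=d@x;v=d@y;z=P[...,2];ok=f["range_z"]>0
    m=mask(f,(5,150,90),(18,255,255))&ok&(abs(u)<90)&(abs(v)<80)&(z>50)&(z<90)
    print(n,m.sum())
    if m.sum()>5: print(np.percentile(u[m],[1,50,99]).round(1),np.percentile(v[m],[1,50,99]).round(1),np.percentile(z[m],[5,50,98]).round(1),"mean",P[m].mean(0).round(1))
    T=mask(f,(72,50,30),(94,255,255))&ok&(u>40)&(u<160)&(z>95)
    if T.sum()>30: print("lid",T.sum(),np.polyfit(z[T],u[T]-72,1))
    if n=="wrist":cv2.imwrite('pics/w2.png',f["img"][...,::-1]);pickle.dump(f,open('w2.pkl','wb'))
plan([0,0,0])
E
```

```text
clock: 9.07
eef_pos: [508.6, -49.7, 317.5]
tcp_rot: [3.14, -0.0, 1.349]
contact_force: [-1.0, -0.2, 0.6]
opening: -0.003
grasp_force: 0.0
clock: 9.57
eef_pos: [511.4, -50.3, 226.4]
tcp_rot: [3.141, 0.0, 1.349]
contact_force: [-0.4, -0.2, 0.6]
opening: 0.005
grasp_force: 0.0
wrist 2332
[-11.5  10.9  31.7] [-24.7  -0.3  19.6] [67.4 68.8 77.2] mean [606.5 -72.7  69.6]
lid 19785 [  0.18974113 -15.64022434]
top 29
[18.6 23.9 28.8] [-16.6   1.8  17.4] [63.7 67.  72.6] mean [619.8 -73.4  67. ]
lid 874 [  0.21477284 -19.5492099 ]
side 90
[-14.   10.   30.1] [-20.4   4.5  24.2] [65.9 69.4 78.8] mean [605.3 -68.9  70.3]
lid 1251 [  0.20087902 -16.71997015]
t 9.725 pos [511.9 -50.4 227.4] rot [ 3.139 -0.     1.349] F [-1.2  0.3  0.3] open 0.003 shift [-0.0635 -0.511   0.2261]
```

View pics/w2.png

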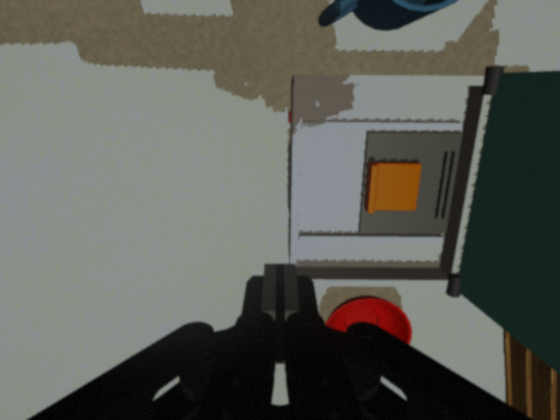

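The wrist view shows the lid leaning on the roller. The deck is exposed with the orange tab at (395,187), its rib on the left at column 370. The measured tab, u −12..32, z 68/77, matches its given size. I'll go above the pad and then press.

```bash
python3 -m creep '0 0 0 0 0.035 0 255; 0 0 0 0 0.07 0 255; 0 0 0 0 0.101 0 255; 0 0 0 0 0.101 0.04 255; 0 0 0 0 0.101 0.08 255; 0 0 0 0 0.101 0.12 255; 0 0 0 0 0.101 0.148 255; 0 0 0 0 0.101 0.148 255'; python3 -c "
from h import *
plan([610,-72.8,61])"
```

```text
clock: 10.72
eef_pos: [608.5, -72.4, 76.9]
tcp_rot: [-3.139, 0.0, 1.349]
contact_force: [0.2, -0.8, 0.5]
opening: -0.001
grasp_force: 0.0
t 10.725 pos [608.5 -72.4  76.9] rot [-3.139  0.     1.349] F [ 0.2 -0.8  0.5] open -0.001 shift [-0.0001  0.0016  0.0159]
```

```bash
python3 -m creep '0 0 0 0 0.001 0.003 255; 0 0 0 0 0.001 0.006 255; 0 0 0 0 0.001 0.009 255; 0 0 0 0 0.001 0.011 255; 0 0 0 0 0.001 0.011 255'; python3 -m creep '0 0 0 0 0 0.002 255; 0 0 0 0 0 0.004 255; 0 0 0 0 0 0.004 255'
```

```text
clock: 11.35
eef_pos: [610.4, -72.7, 67.0]
tcp_rot: [3.141, -0.0, 1.349]
contact_force: [-0.3, -0.0, 2.7]
opening: 0.003
grasp_force: 1.2
clock: 11.72
eef_pos: [610.4, -72.7, 63.0]
tcp_rot: [3.141, -0.0, 1.349]
contact_force: [-0.6, 0.1, 6.4]
opening: 0.002
grasp_force: 3.0
```

```bash
python3 -m creep '0 0 0 0 0 0.0015 255; 0 0 0 0 0 0.002 255; 0 0 0 0 -0.003 0.002 255; 0 0 0 0 -0.006 0.002 255; 0 0 0 0 -0.009 0.002 255; 0 0 0 0 -0.012 0.002 255'; python3 -m creep '0 0 0 0 -0.004 0 255; 0 0 0 0 -0.008 0 255; 0 0 0 0 -0.012 0 255'
```

```text
clock: 12.48
eef_pos: [599.9, -70.3, 61.7]
tcp_rot: [3.138, -0.0, 1.349]
contact_force: [2.3, -1.5, 6.9]
opening: 0.001
grasp_force: 3.6
clock: 12.85
eef_pos: [588.3, -67.5, 61.7]
tcp_rot: [3.138, -0.0, 1.349]
contact_force: [2.3, -0.4, 8.1]
opening: 0.0
grasp_force: 3.6
```

```bash
python3 -m creep '0 0 0 0 -0.004 0 255; 0 0 0 0 -0.008 0 255; 0 0 0 0 -0.012 0 255; 0 0 0 0 -0.016 0 255; 0 0 0 0 -0.02 0 255'; python3 -m creep '0 0 0 0 -0.003 0 255; 0 0 0 0 -0.006 0 255; 0 0 0 0 -0.009 0 255'
```

```text
clock: 13.48
eef_pos: [568.8, -63.0, 61.7]
tcp_rot: [3.138, -0.001, 1.349]
contact_force: [2.2, -0.0, 7.2]
opening: -0.001
grasp_force: 3.6
clock: 13.85
eef_pos: [561.2, -61.4, 62.0]
tcp_rot: [3.136, -0.001, 1.349]
contact_force: [4.4, -1.1, 6.8]
opening: 0.0
grasp_force: 3.4
```

```bash
python3 -m creep '0 0 0 0 -0.002 0 255; 0 0 0 0 -0.003 0 255; 0 0 0 0 -0.003 0 255'
```

```text
clock: 14.22
eef_pos: [558.2, -60.7, 62.0]
tcp_rot: [3.136, -0.001, 1.349]
contact_force: [4.2, -0.8, 7.6]
opening: 0.0
grasp_force: 3.9
```

```bash
python3 -m creep '0 0 0 0 -0.002 0 255; 0 0 0 0 -0.004 0 255; 0 0 0 0 -0.004 0 255'
```

```text
clock: 14.6
eef_pos: [557.7, -60.5, 63.1]
tcp_rot: [3.129, -0.001, 1.349]
contact_force: [11.6, -3.5, 6.0]
opening: -0.001
grasp_force: 7.8
```

The end stop is felt. I'll back off, lift clear and check.

```bash
python3 -m creep '0 0 0 0 0.004 0 255; 0 0 0 0 0.006 -0.004 255; 0 0 0 0 0.006 -0.02 255; 0 0 0 0 0.006 -0.05 255; 0 0 0 0 0.006 -0.1 255; 0 0 0 0 -0.03 -0.14 255; 0 0 0 0 -0.06 -0.16 255; 0 0 0 0 -0.06 -0.16 255'
python3 - <<'E'
import numpy as np
from h import *
from rig import r
h=np.array([666.5,-85.5]);x=np.array([.9756,-.2195]);y=np.array([.2195,.9756]);c=h-72*x
for n in("wrist","side"):
    f=r.grab_frame(n);P=cloud(f)
    d=P[...,:2]-c;u=d@x;v=d@y;z=P[...,2];ok=f["range_z"]>0
    m=mask(f,(5,150,90),(18,255,255))&ok&(abs(u)<90)&(abs(v)<80)&(z>50)&(z<90)
    print(n,m.sum(),np.percentile(u[m],[1,50,99]).round(1),np.percentile(v[m],[1,50,99]).round(1),np.percentile(z[m],[5,50,98]).round(1))
    T=mask(f,(72,50,30),(94,255,255))&ok&(u>40)&(u<160)&(z>95)
    if T.sum()>30: print("lid",T.sum(),np.polyfit(z[T],u[T]-72,1))
    if n=="wrist":cv2.imwrite('pics/w3.png',f["img"][...,::-1])
plan([0,0,0])
E
```

```text
clock: 15.6
eef_pos: [491.8, -46.0, 222.8]
tcp_rot: [3.14, -0.0, 1.349]
contact_force: [-0.2, -0.5, 0.4]
opening: 0.001
grasp_force: 0.0
wrist 2370 [-56.5 -34.3 -13.4] [-21.   -0.2  19.6] [67.5 68.7 77.3]
lid 11836 [  0.18556138 -15.44755543]
side 94 [-57.6 -35.7 -15.1] [-22.3   3.5  22.8] [65.6 69.5 79.2]
lid 1256 [  0.19898056 -16.31607123]
t 15.7 pos [493.1 -46.3 221.2] rot [ 3.141 -0.     1.349] F [-0.2  0.  -0.7] open 0.0 shift [-0.0632 -0.4914  0.2207]
```

View pics/w3.png

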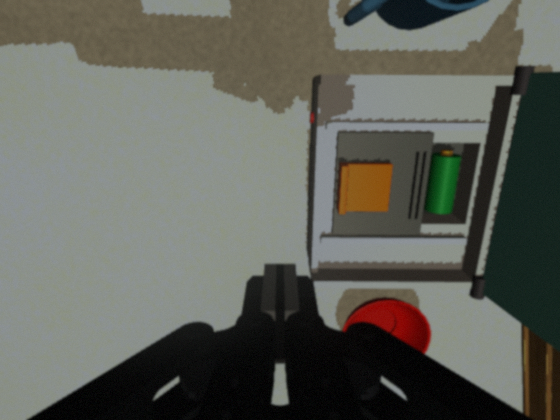

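The wrist view shows the tab at (365,188), 45 mm forward of where it was. The battery well is open with a green cell at (443,183), and the lid still leans on the stop. The lid was pressed on the stop until release, and its angle is unchanged since.

```bash
python3 -c "
from rig import r
print(r.sign_off())"
```

```text
the job is handed in; nothing more can be done
None
```

The job is handed in: the lid rests on the roller stop at about 1.77 rad, the battery cover is slid its full 45 mm towards the handle side with the tab released and unforced, and the arm is clear at about 16 s, with the mug and dish looking undisturbed in the last view (the rest not re-checked).

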